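# Set the covers of a ramen counter's topping case

## Robot

A 6-joint arm with a two-finger parallel gripper is mounted at the origin on the work surface. World frame = base frame: x ahead of the robot, y to its left, z up, the work surface at z = 0. Lengths are in mm, angles in rad, forces in N, time in s.
With the tool pointing down it reaches from about 350 to 975 mm from the base axis. Payload 7.1 kg.
Tool frame: the origin (TCP) lies at the very end of the fingers, on their centre line; the grasp point (between the pads) lies 19 mm behind it (ctrl.grip_depth is the distance from the TCP to the grasp point, in mm); x points along the fingers, z is the direction in which the jaws open and shut, and the axes are right-handed (so a half turn about x gives the same grasp; the last joint's range is limited). The gripper opens to 88 mm and grips with 3 to 60 N. Pads are 20 mm wide; open, the fingers measure 115 mm over their backs; the gripper's body (75 mm by 178 mm) begins 61 mm behind the grasp point.
Start: joints at [-1.153, 0.423, 1.63, -0, 1.089, -0.019], TCP at [264.416, -566.294, 222.675] pointing down, gripper open.
Joint ranges: [-3, 3], [-0.9, 2.11], [0.09, 2.58], [-1.31, 4.45], [0.11, 2.69], [-2.54, 2.54]. Speed limits (rad/s): [2.39, 2.39, 3.01, 3.14, 3.14, 3.14].

## Interface

Orientations are given as a rotation vector (axis times angle).
In Python, from workcell import ctrl gives the robot as it stands. The module is installed in compiled form; this text tells all that it offers.
- The arm moves only by the tool send_rows, never from a script. Its argument "rows" is a list of rows, each a list of 4 numbers: the shift along the tool's x, y, z in mm, then the turn about the tool's x in rad. In form: [[x, y, z, turn], ...]. A call has 1 to 10 rows; each row shifts and turns the pose as measured when the row begins, along the tool's axes as they then stand; what a row does not reach is not made up. A row lasts 1/12 s, in which the tool goes at most 41.7 mm and 7.16 degrees, less where a joint would pass 70% of its speed; a pose out of reach is approached as far as the arm can. A call with a gripper value outside its range is refused whole. "fingers" is the opening, from 0 (shut) to 1 (fully open), set as the call begins (left out, the last holds). The fingers move at their own pace and stop on an object; the grip force is fixed at half the most. Time passes only in rows, so rows that do not move let the fingers close. It gives the time, the measured TCP pose, the force and the opening at its end, in the units of the state.
- ctrl.get_obs(): the state, without advancing time (a new reading comes with each control period).
- ctrl.get_image(name): name is "side" or "top"; returns a dict with "img" (420x560x3 uint8, red, green, blue), "depth" (420x560 float32, mm along the optical axis (not along the pixel's ray), 0 where there is no reading), "mtx" (3x3 intrinsics, pixels), "dist_coeffs" ([k1, k2, p1, p2, k3] as OpenCV has them; the pictures are not rectified), "world_from_camera" (4x4, takes a point from camera to world coordinates). Camera axes: x right, y down, z forward; pixel columns grow to the right and rows downward; lengths in mm; the calibration is good to about 2 mm. A picture is of the moment at which its call begins.
- ctrl.close_job(): hands the job in, once; it reports no verdict.
The state is a dict: "t": time; "qpos": joint angles; "qvel": joint speeds; "joint_torque": joint torques, N m; "ee_pos": TCP position; "orientation": TCP orientation; "ft_force": force on the tool from outside, world axes, zero at the start; "moment": the same for the moment, N m; "width": finger opening in mm.
Only numpy, scipy, OpenCV 4.12 (cv2) and the standard library are available. Lean on these libraries where they do the work, as an engineer would, in place of code of your own. Each camera call takes 0.05 s, during which the arm holds its last target.

## Task

Both sliding covers of the topping case have been left ajar: set them for service. By pushing on the finger lips with the fingertips, slide the left-hand cover further open until it clicks into its stop with just the left end pan uncovered, not running on past that click, and slide the right-hand cover to the right until it clicks fully shut. Push gently, do not grip the covers, leave everything else on the counter where it stands, and finish with the hand clear.

Things in the scene. Friction and masses are not known exactly. Their poses are not given: they have to be found in the camera images.
- case: stainless topping case, fixed: 456 mm long (its y), 246 mm deep (its x, -128 to +118 mm), four pans in a row along y, each 108 mm wide, middles at y = +162, +54, -54, -162 mm. Origin: under its middle, on the counter; z up. Its +y end is the left-hand end seen from the robot. Pan rims 110 mm up, highest fixed part 127 mm up
- cover_left: left-hand cover, smoked plastic leaf 226 mm (case x) by 222 mm (case y) by 4 mm, upper track, top 130 mm above the counter. Slides along case y only. Origin: its middle, at case y = +107 mm when shut. Opens to the right (case -y), over the right cover, 200 mm at most; starts 20 to 60 mm open. Clicks when shut and when one pan is open, 108 mm from shut (origin at case y = -1 mm)
- cover_left_lip (a point): middle of the left cover's finger lip, 142 mm above the counter, 89 mm left (case +y) of that cover's origin, moving with it. The lip is an upright steel strip 130 mm wide along case x, centred on this point, 4 mm thick along case y, from 130 to 154 mm above the counter. Push on either face
- left_notch (a point): the left cover's one-pan click stop: a notch between two pressed bumps on the far rail, at case y = 0. The cover's spring roller (8 mm wide, at its far edge) drops in. Sliding takes 1 to 2 N; the near bump takes 4 to 7 N, met 14 mm before the notch, crest 6.5 mm before; past it the force dips and the cover snaps on and centres itself. The bump beyond is alike
- cover_right: right-hand cover, the same but 196 mm (case x) by 222 mm (case y), lower track, top 120 mm above the counter, passes under the left one. Origin: its middle, at case y = -107 mm when shut. It shuts to the right (case -y) against an end stop; at the start it stands 30 to 70 mm left of shut. It clicks when shut
- cover_right_lip (a point): middle of the right cover's finger lip, 142 mm above the counter, 89 mm right (case -y) of that cover's origin, moving with it: upright steel strip 130 mm wide along case x, centred on this point, 4 mm thick along case y, from 120 to 154 mm above the counter. Push on either face
- right_notch (a point): the right cover's shut click stop on the near rail, at case y = -108 mm. Its spring roller meets the bump 14 mm before shut, crest 6.5 mm before; then the force dips and the cover snaps on to its end stop. Same forces as on the left
- vinegar_mid (a point): bystander, to be left alone: squeeze bottle, cream, round, 68 mm across and 165 mm tall, narrow spout, loose. This point: its middle, 82 mm above the counter
- chilli_mid (a point): bystander, to be left alone: round jar with a smoked lid and small black knob, 72 mm across, 87 mm tall, loose. This point: its middle, 40 mm above the counter
- pepper_mid (a point): bystander, to be left alone: pepper shaker, 52 mm across, 90 mm tall, loose. This point: its middle, 45 mm above the counter
- soy_mid (a point): bystander, to be left alone: dark squeeze bottle with a white cap, 60 mm across, 150 mm tall, loose. This point: its middle, 75 mm above the counter
- bell_mid (a point): bystander, to be left alone: call bell, steel dome on a black rubber foot, 90 mm across, 61 mm tall, loose. This point: its middle, 30 mm above the counter
- saucers_mid (a point): bystander, to be left alone: stack of white saucers, 92 mm across, 45 mm tall, loose. This point: its middle, 22 mm above the counter
- tongs_mid (a point): bystander, to be left alone: steel serving tongs lying on the counter, 160 mm long, 66 mm wide, 14 mm tall, loose. This point: its middle, 8 mm above the counter

How it is judged:
By the outcome, as a careful person would: the job done as asked, in the order asked, and still so for the second after the job is handed in, with the robot touching nothing.
It also fails if it takes over 67 s, if anything falls off the work surface, if the arm or the gripper's body presses on something with over 40 N, if the wrist force passes 120 N, or if a joint passes its speed limit or range.

## Working session

There is one attempt and no reset: what is moved stays moved. The work goes in short steps, Python scripts to look and compute and a tool call to move; the robot and the scene stay as the last step left them, time stands still between calls to the robot, and variables do not carry over. Pictures are saved under pics/ and viewed, and the job is handed in when it is done.

Besides the shell and the picture viewer there is one more tool, called after "Call:" in YAML: its name, and indented under it one key for each argument. send_rows: Moves the arm, as the interface text tells. Its arguments: {"type":"object","properties":{"rows":{"type":"array"},"fingers":{"type":"number"}},"required":["rows"]}

```bash
mkdir -p pics; python3 - <<'E'
from workcell import ctrl
import cv2,numpy as np
o=ctrl.get_obs()
for k,v in o.items(): print(k,np.round(v,3))
for n in("side","top"):
    d=ctrl.get_image(n); cv2.imwrite(f"pics/{n}0.png",d["img"][:,:,::-1]); np.savez(f"{n}0.npz",**d)
    print(n,d["mtx"],d["dist_coeffs"],d["world_from_camera"].round(3))
E
```

```text
t 0.0
qpos [-1.153  0.424  1.631 -0.     1.089 -0.019]
qvel [-0.002 -0.001  0.001  0.002  0.002  0.   ]
joint_torque [-1.0000e-03 -5.4462e+01 -2.7367e+01  6.4000e-02  2.3000e-02 -0.0000e+00]
ee_pos [ 264.228 -565.791  221.911]
orientation [ 0.883  1.386 -0.881]
ft_force [0.267 0.441 0.618]
moment [-0.007  0.022 -0.027]
width 87.194
side [[438.30945402   0.         284.77626052]
 [  0.         438.30945402 209.2208761 ]
 [  0.           0.           1.        ]] [0.00150167 0.         0.         0.         0.        ] [[-7.470000e-01 -4.710000e-01  4.700000e-01 -1.425000e+00]
 [-6.650000e-01  5.420000e-01 -5.140000e-01  6.848790e+02]
 [-1.300000e-02 -6.960000e-01 -7.180000e-01  1.045319e+03]
 [ 0.000000e+00  0.000000e+00  0.000000e+00  1.000000e+00]]
top [[449.67938661   0.         271.24139079]
 [  0.         449.67938661 205.00244591]
 [  0.           0.           1.        ]] [0.03436538 0.         0.         0.         0.        ] [[-1.100000e-02 -9.850000e-01  1.720000e-01  3.945550e+02]
 [-1.000000e+00  1.100000e-02  1.000000e-03  3.027200e+01]
 [-3.000000e-03 -1.720000e-01 -9.850000e-01  1.291167e+03]
 [ 0.000000e+00  0.000000e+00  0.000000e+00  1.000000e+00]]
```

View pics/side0.png

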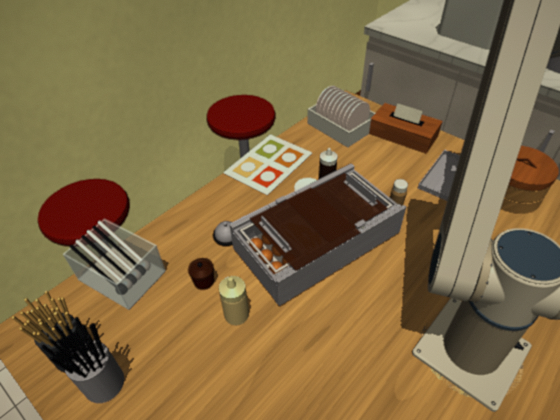

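View pics/top0.png

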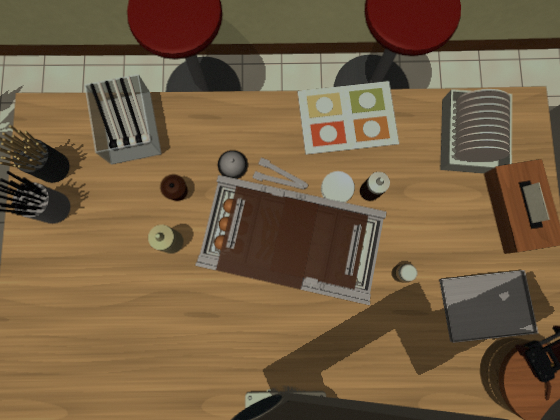

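```bash
python3 - <<'E'
import cv2,numpy as np
a=cv2.imread("pics/top0.png")[165:315,185:400]; b=cv2.imread("pics/side0.png")[150:310,220:420]
cv2.imwrite("pics/topz.png",cv2.resize(a,None,fx=3.7,fy=3.7,interpolation=cv2.INTER_CUBIC))
cv2.imwrite("pics/sidez.png",cv2.resize(b,None,fx=3.7,fy=3.7,interpolation=cv2.INTER_CUBIC))
E
```

```text
(no output)
```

View pics/topz.png

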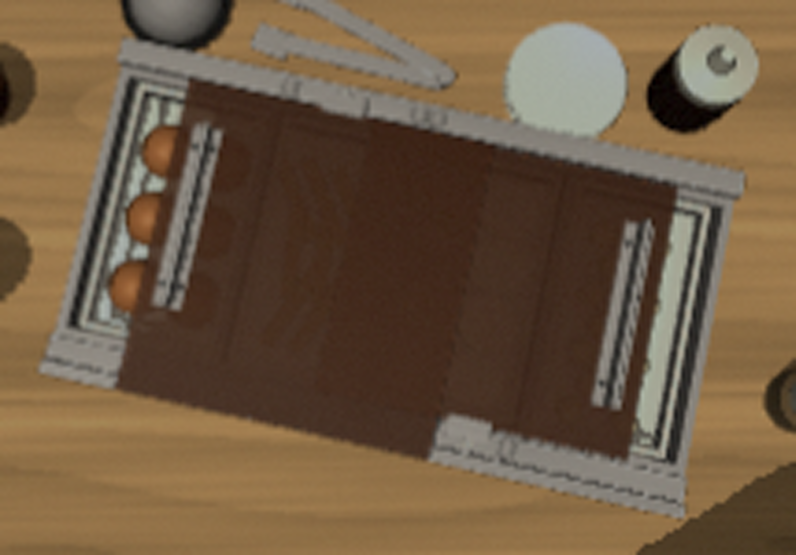

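View pics/sidez.png

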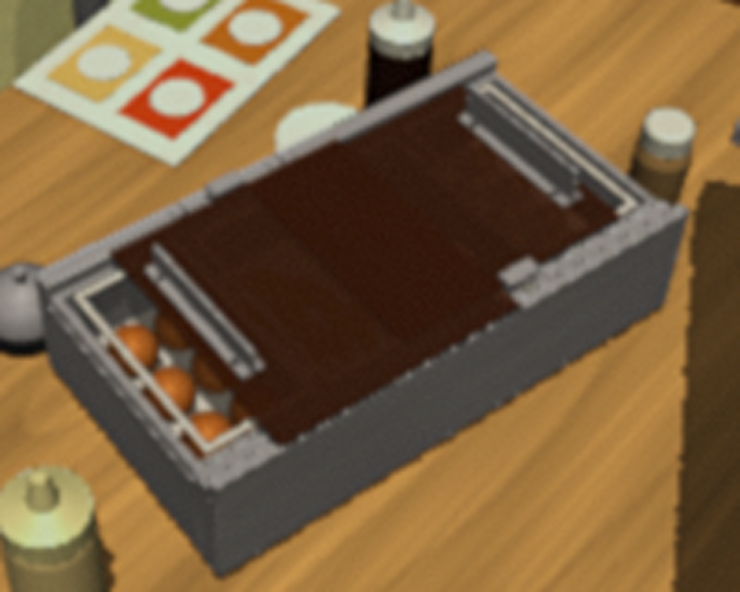

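```bash
cat > h.py <<'E'
import cv2,numpy as np
def cloud(d):
    h,w=d["depth"].shape; v,u=np.mgrid[:h,:w].astype(float)
    n=cv2.undistortPoints(np.stack([u.ravel(),v.ravel()],1)[:,None],d["mtx"],d["dist_coeffs"])[:,0]
    z=d["depth"].ravel(); p=np.c_[n*z[:,None],z]; T=d["world_from_camera"]
    P=p@T[:3,:3].T+T[:3,3]; P[z==0]=np.nan
    return P.reshape(h,w,3)
E
python3 - <<'E'
from h import *
for n in("top","side"):
    d=dict(np.load(f"{n}0.npz")); P=cloud(d)
    X,Y,Z=P[...,0],P[...,1],P[...,2]
    roi=np.zeros(Z.shape,bool)
    if n=="top": roi[165:315,188:392]=1
    else: roi[150:310,220:410]=1
    m=roi&(Z>95)&(Z<160)
    k,l,s,c=cv2.connectedComponentsWithStats(m.astype(np.uint8))
    i=1+np.argmax(s[1:,4]); m=l==i
    q=P[m][:,:2].astype(np.float32); r=cv2.minAreaRect(q); print(n,"case",r,cv2.boxPoints(r).round(1).tolist())
    print("heights",np.histogram(Z[m],bins=range(95,160,4)))
    ml=m&(Z>137)
    k,l,s,c=cv2.connectedComponentsWithStats(ml.astype(np.uint8),connectivity=8)
    for j in range(1,k):
        if s[j,4]>15:
            q=P[l==j]; print(" lip",s[j],q.mean(0).round(1),q[:,2].max().round(1),cv2.minAreaRect(q[:,:2].astype(np.float32)))
    # bystanders
    mm=(Z>8)&(Z<200)&~m
    mm&=(X>250)&(X<900)&(abs(Y)<450)
    k,l,s,c=cv2.connectedComponentsWithStats(mm.astype(np.uint8))
    for j in range(1,k):
        if 60<s[j,4]<6000:
            q=P[l==j]; print("  obj",c[j].round(),s[j,4],np.percentile(q,5,axis=0).round(),np.percentile(q,95,axis=0).round())
E
```

```text
top case ((511.4835205078125, -20.400466918945312), (456.517578125, 249.61648559570312), 76.67366027832031) [[337.3999938964844, -213.6999969482422], [580.2999877929688, -271.29998779296875], [685.5, 172.89999389648438], [442.6000061035156, 230.5]]
heights (array([  48,   51,  145,  701,  819, 1778, 2617, 1863, 4615, 1747,  101,
         39,   29,   39,  118,   26]), array([ 95,  99, 103, 107, 111, 115, 119, 123, 127, 131, 135, 139, 143,
       147, 151, 155, 159]))
 lip [272 190   9   7  29] [626.7  18.1 139.2] 141.1 ((628.0018920898438, 17.497501373291016), (22.17511749267578, 13.77539348602295), 75.72644805908203)
 lip [229 198  13  50 111] [548.6 124.3 150.9] 158.8 ((549.1129760742188, 125.53135681152344), (6.052234649658203, 128.6178436279297), 76.66386413574219)
 lip [349 225  12  50 129] [ 476.9 -178.1  150. ] 158.3 ((477.37713623046875, -178.75228881835938), (4.823782444000244, 127.24212646484375), 76.63475799560547)
  obj [139. 133.] 1460 [762. 362.  18.] [891. 445. 119.]
  obj [233. 164.] 660 [707. 109.  10.] [772. 178.  50.]
  obj [338. 186.] 805 [ 630. -195.   36.] [ 701.
[... 1509 characters left out ...]
21795654, 130.16763305664062), 76.91191864013672)
  obj [327. 163.] 418 [ 630. -266.   55.] [ 677. -225.  139.]
  obj [374. 194.] 85 [ 405. -254.   77.] [ 548. -219.   93.]
  obj [303. 183.] 150 [ 672. -196.   40.] [ 706. -126.   49.]
  obj [399. 192.] 347 [ 397. -338.   24.] [ 437. -304.   93.]
  obj [432. 191.] 119 [ 306. -448.    9.] [ 400. -436.   23.]
  obj [305. 259.] 3051 [ 350. -172.   17.] [740. 222.  91.]
  obj [265. 247.] 664 [500. 108.  47.] [648. 168.  87.]
  obj [140. 259.] 1652 [761. 364.  21.] [890. 444. 120.]
  obj [257. 254.] 145 [502. 145.  47.] [654. 188.  84.]
  obj [201. 273.] 658 [633. 282.  17.] [688. 338.  79.]
  obj [234. 300.] 1150 [485. 297.  21.] [535. 352. 147.]
```

```bash
cat >> h.py <<'E'
from scipy.spatial.transform import Rotation as R
O=np.array([516.6,-21.3]); th=np.arctan2(-0.2305,0.973)
ux=np.array([np.cos(th),np.sin(th)]); uy=np.array([-np.sin(th),np.cos(th)])
def case(p): d=np.asarray(p)[:2]-O; return np.array([d@ux,d@uy])
def world(cx,cy,z): return np.r_[O+cx*ux+cy*uy,z]
def st():
    from workcell import ctrl
    o=ctrl.get_obs(); M=R.from_rotvec(o["orientation"]).as_matrix(); return o,M
def plan(cx,cy,z):
    o,M=st(); return (M.T@(world(cx,cy,z)-o["ee_pos"])).round(1)
def rep():
    o,M=st(); f=o["ft_force"]; print("t",o["t"],"case",case(o["ee_pos"]).round(1),"z",o["ee_pos"][2].round(1),"Fcase",(f[:2]@ux).round(2),(f[:2]@uy).round(2),f[2].round(2),"w",o["width"].round(1)); 
    print("tool z in case deg",np.degrees(np.arctan2(M[:2,2]@uy,M[:2,2]@ux)).round(1)," x axis",M[:,0].round(3),"q",o["qpos"].round(2))
E
python3 -c "
from h import *
rep();print(plan(-2,180,215)); print(st()[1].round(3))"
```

```text
Traceback (most recent call last):
  File "h.py", line 19, in rep
    o,M=st(); f=o["ft_force"]; print("t",o["t"],"case",case(o["ee_pos"]).round(1),"z",o["ee_pos"][2].round(1),"Fcase",(f[:2]@ux).round(2),(f[:2]@uy).round(2),f[2].round(2),"w",o["width"].round(1));
                                                                                                                                                                                ^^^^^^^^^^^^^^^^
AttributeError: 'float' object has no attribute 'round'
```

```bash
sed -i 's/o\["width"\].round(1)/round(float(o["width"]),1)/; s/"t",o\["t"\]/"t",round(float(o["t"]),2)/' h.py
python3 -c "
from h import *
rep();print(plan(-2,180,215)); print(st()[1].round(3))"
```

```text
t 0.1 case [-120.  -588.1] z 222.0 Fcase -0.84 -0.22 0.54 w 87.9
tool z in case deg -51.6  x axis [-0.001  0.001 -1.   ] q [-1.15  0.42  1.63  0.    1.09 -0.02]
[   7.7  569.2 -529. ]
[[-0.001  0.906  0.423]
 [ 0.001  0.423 -0.906]
 [-1.     0.    -0.001]]
```

Call:
send_rows:
  rows:
    - [-5, 0, 0, -0.1125]
    - [0, 0, 0, -0.1125]
    - [0, 0, 0, -0.1125]
    - [0, 0, 0, -0.1125]
    - [0, 0, 0, -0.1125]
    - [0, 0, 0, -0.1125]
    - [0, 0, 0, -0.1125]
    - [0, 0, 0, -0.1125]
    - [0, 0, 0, 0]
  fingers: 0

```text
t: 0.85
ee_pos: [263.0, -563.1, 222.9]
orientation: [0.156, 1.57, -0.143]
ft_force: [0.3, -0.7, -0.4]
width: 31.3
```

```bash
python3 -c "
from h import *
rep();print(plan(-2,182,215)); print(st()[1].round(3))"
```

```text
t 0.85 case [-121.8 -585.7] z 222.9 Fcase 0.41 -0.57 -0.35 w 31.3
tool z in case deg 2.4  x axis [-0.004  0.009 -1.   ] q [-1.15  0.42  1.63 -0.    1.1  -0.96]
[ 13.2 761.9 152.2]
[[-0.004  0.189  0.982]
 [ 0.009  0.982 -0.189]
 [-1.     0.008 -0.006]]
```

Call:
send_rows:
  rows:
    - [0, 30, 6, 0.04]
    - [0, 38, 8, 0]
    - [0, 38, 8, 0]
    - [0, 38, 8, 0]
    - [0, 38, 8, 0]
    - [0, 38, 8, 0]
    - [0, 38, 8, 0]
    - [0, 38, 8, 0]
    - [0, 38, 8, 0]
    - [0, 38, 8, 0]

```text
t: 1.68
ee_pos: [431.7, -213.7, 222.6]
orientation: [0.229, 1.565, -0.218]
ft_force: [-0.0, -0.4, -0.0]
width: 0.5
```

```bash
python3 -c "
from h import *
rep();print(plan(-2,182,215))"
```

```text
t 1.68 case [ -38.3 -206.8] z 222.6 Fcase 0.07 -0.44 -0.04 w 0.5
tool z in case deg -3.0  x axis [-0.005  0.008 -1.   ] q [-0.49  0.22  1.93  0.01  1.   -0.21]
[  9.9 390.1  16.2]
```

Call:
send_rows:
  rows:
    - [0, 38, 1.6, -0.05]
    - [0, 39, 1.6, 0]
    - [0, 39, 1.6, 0]
    - [0, 39, 1.6, 0]
    - [0, 39, 1.6, 0]
    - [0, 39, 1.6, 0]
    - [0, 39, 1.6, 0]
    - [0, 39, 1.6, 0]
    - [0, 39, 1.6, 0]
    - [0, 30, 1.6, 0]

```text
t: 2.52
ee_pos: [545.7, 170.7, 225.2]
orientation: [0.219, 1.565, -0.207]
ft_force: [-0.1, 0.4, -0.1]
width: 0.6
```

```bash
python3 -c "
from h import *
rep();print(plan(-2,182,165))"
```

```text
t 2.52 case [-15.9 193.6] z 225.2 Fcase -0.19 0.32 -0.05 w 0.6
tool z in case deg -2.2  x axis [-0.003  0.008 -1.   ] q [0.28 0.34 1.75 0.01 1.05 0.54]
[ 60.  -11.4  14.7]
```

Call:
send_rows:
  rows:
    - [0, -4, 4, -0.038]
    - [15, -4, 5, 0]
    - [15, -3, 5, 0]
    - [15, 0, 0, 0]
    - [15, 0, 0, 0]
    - [0, 0, 0, 0]

```text
t: 3.02
ee_pos: [559.1, 166.6, 162.8]
orientation: [0.2, 1.564, -0.184]
ft_force: [-0.1, -0.5, -1.0]
width: 0.4
```

```bash
python3 - <<'E'
from h import *
from workcell import ctrl
rep();print(plan(-2,175,137))
for n in("top","side"):
    d=ctrl.get_image(n); im=d["img"][:,:,::-1]
    c=im[165:315,185:400] if n=="top" else im[150:310,220:420]
    cv2.imwrite(f"pics/{n}1.png",cv2.resize(c,None,fx=3.7,fy=3.7,interpolation=cv2.INTER_CUBIC))
E
```

```text
t 3.02 case [ -1.9 192.6] z 162.8 Fcase 0.03 -0.55 -0.98 w 0.4
tool z in case deg -0.7  x axis [-0.    0.01 -1.  ] q [0.26 0.44 1.77 0.01 0.93 0.5 ]
[ 25.6 -17.9   0.2]
```

View pics/top1.png

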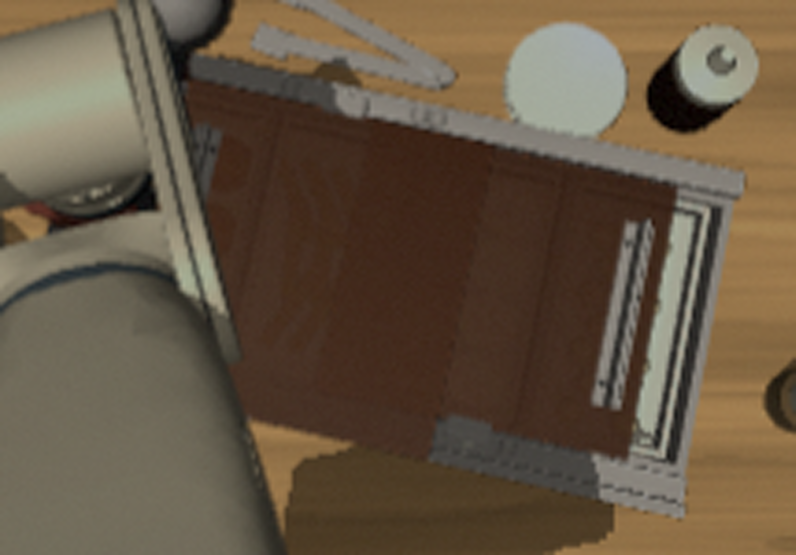

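View pics/side1.png

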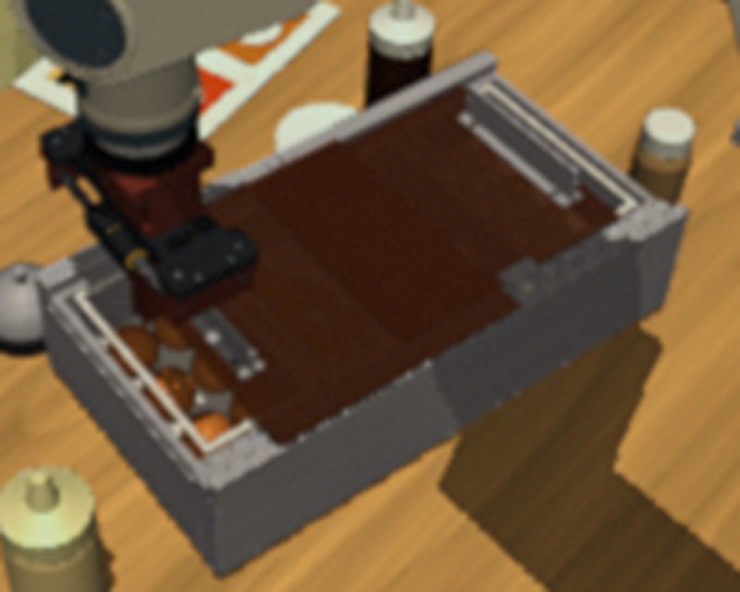

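The top view is blocked by the arm. The side view shows the gripper above the left pan, just left of the left lip (about (225,340) in the crop), with the cover unmoved. I'll descend and approach next.

Call:
send_rows:
  rows:
    - [9, 0, 0, -0.01]
    - [9, 0, 0, 0]
    - [7, 0, 0, 0]
    - [0, -6, 0, 0]
    - [0, -5, 0, 0]
    - [0, 0, 0, 0]

```text
t: 3.62
ee_pos: [559.5, 156.0, 140.8]
orientation: [0.195, 1.557, -0.174]
ft_force: [-0.4, 0.1, 0.7]
width: 0.7
```

```bash
python3 -c "
from h import *
rep();print(plan(-2,165,138))"
```

```text
t 3.62 case [  0.8 182.4] z 140.8 Fcase -0.39 0.05 0.67 w 0.7
tool z in case deg -0.1  x axis [ 0.008  0.012 -1.   ] q [0.25 0.46 1.79 0.01 0.88 0.47]
[  2.5 -17.5  -2.8]
```

Call:
send_rows:
  rows:
    - [1.5, -4, -1, 0]
    - [1, -4, -1, 0]
    - [0, -3, 0, 0]
    - [0, -2, 0, 0]
    - [0, -2, 0, 0]

```text
t: 4.03
ee_pos: [553.9, 140.1, 138.9]
orientation: [0.196, 1.555, -0.175]
ft_force: [0.2, 0.4, 0.4]
width: 0.6
```

```bash
python3 -c "
from h import *
rep()"
```

```text
t 4.03 case [ -0.9 165.7] z 138.9 Fcase 0.14 0.47 0.39 w 0.6
tool z in case deg -0.2  x axis [ 0.009  0.013 -1.   ] q [0.22 0.45 1.82 0.01 0.86 0.45]
```

Call:
send_rows:
  rows:
    - [0, -2, 0, 0]
    - [0, -2, 0, 0]
    - [0, -2, 0, 0]

```text
t: 4.28
ee_pos: [552.6, 134.0, 139.1]
orientation: [0.197, 1.555, -0.174]
ft_force: [-0.2, 0.9, -0.5]
width: 0.5
```

```bash
python3 -c "
from h import *
rep()"
```

```text
t 4.28 case [ -0.7 159.4] z 139.1 Fcase -0.38 0.86 -0.5 w 0.5
tool z in case deg -0.2  x axis [ 0.01   0.013 -1.   ] q [0.21 0.45 1.82 0.01 0.86 0.44]
```

Call:
send_rows:
  rows:
    - [0, -2, 0, 0]
    - [0, -2, 0, 0]
    - [0, -2, 0, 0]

```text
t: 4.53
ee_pos: [551.2, 127.9, 139.1]
orientation: [0.197, 1.554, -0.174]
ft_force: [0.7, 1.4, -1.4]
width: -0.0
```

```bash
python3 - <<'E'
from h import *
from workcell import ctrl
rep()
d=ctrl.get_image("side"); c=d["img"][150:310,220:420,::-1]
cv2.imwrite("pics/side2.png",cv2.resize(c,None,fx=3.7,fy=3.7,interpolation=cv2.INTER_CUBIC))
E
```

```text
t 4.53 case [ -0.7 153.2] z 139.1 Fcase 0.37 1.57 -1.42 w -0.0
tool z in case deg -0.2  x axis [ 0.01   0.014 -1.   ] q [0.2  0.44 1.83 0.02 0.86 0.43]
```

View pics/side2.png

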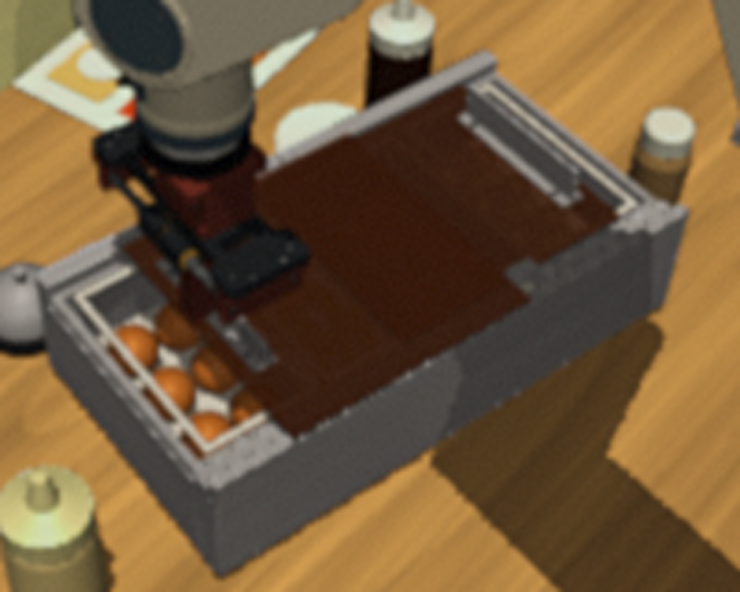

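The cover is moving with the fingertip (its lip shifted right to about (250,345) in the crop), at about 1.5 N. I'll measure the lip-to-TCP offset now.

```bash
cat >> h.py <<'E'
def lip(n="side",lo=60,hi=160,save=None,xr=(-66,66),edge=True):
    from workcell import ctrl
    d=ctrl.get_image(n); P=cloud(d)
    if save: 
        c=d["img"][150:310,220:420,::-1] if n=="side" else d["img"][165:315,185:400,::-1]
        cv2.imwrite(save,cv2.resize(c,None,fx=3.7,fy=3.7,interpolation=cv2.INTER_CUBIC))
    cx=(P[...,:2]-O)@ux; cy=(P[...,:2]-O)@uy; Z=P[...,2]
    m=(cx>xr[0])&(cx<xr[1])&(cy>lo)&(cy<hi)&(Z>140)&(Z<159)
    print(n,"lip px",m.sum(),"case y med",np.median(cy[m]).round(1),"pct10/90",np.percentile(cy[m],[10,90]).round(1),"x",np.percentile(cx[m],[5,95]).round(0),"z",np.median(Z[m]).round(1))
E
python3 - <<'E'
from h import *
# reference from the initial pictures
for n in("side","top"):
  d=dict(np.load(f"{n}0.npz")); P=cloud(d); cx=(P[...,:2]-O)@ux; cy=(P[...,:2]-O)@uy; Z=P[...,2]
  for lo,hi in((100,180),(-220,-130)):
    for xr in((-66,66),(-66,-35)):
      m=(cx>xr[0])&(cx<xr[1])&(cy>lo)&(cy<hi)&(Z>140)&(Z<159); print(n,lo,xr,m.sum(),np.median(cy[m]).round(1),np.percentile(cy[m],[10,90]).round(1))
lip("side",100,170,xr=(-66,-35))
rep()
E
```

```text
side 100 (-66, 66) 140 152.4 [149.7 153.7]
side 100 (-66, -35) 37 152.3 [149.6 153.3]
side -220 (-66, 66) 155 -160.0 [-162.4 -158.2]
side -220 (-66, -35) 37 -159.8 [-161.4 -158.5]
top 100 (-66, 66) 106 148.8 [147.6 150.9]
top 100 (-66, -35) 25 148.7 [147.6 150.6]
top -220 (-66, 66) 122 -161.4 [-163.7 -160.3]
top -220 (-66, -35) 29 -161.4 [-163.8 -160.4]
side lip px 36 case y med 140.4 pct10/90 [138. 142.] x [-64. -38.] z 150.5
t 4.63 case [ -0.8 152.9] z 139.0 Fcase -0.69 -0.33 -0.02 w 0.5
tool z in case deg -0.2  x axis [ 0.01   0.013 -1.   ] q [0.2  0.44 1.83 0.01 0.86 0.43]
```

Call:
send_rows:
  rows:
    - [0, -2.5, 0, 0]
    - [0, -3, 0, 0]
    - [0, -3, 0, 0]
    - [0, -3, 0, 0]
    - [0, -3, 0, 0]
    - [0, -3, 0, 0]
    - [0, -3, 0, 0]
    - [0, -3, 0, 0]
    - [0, -2.5, 0, 0]
    - [0, -2, 0, 0]

```text
t: 5.47
ee_pos: [544.3, 98.0, 139.0]
orientation: [0.197, 1.554, -0.174]
ft_force: [-0.2, 2.1, 1.5]
width: 0.5
```

```bash
python3 -c "
from h import *
rep();lip('side',70,170,xr=(-66,-35));rep()"
```

```text
t 5.47 case [ -0.6 122.5] z 139.0 Fcase -0.73 2.03 1.54 w 0.5
tool z in case deg -0.2  x axis [ 0.011  0.014 -1.   ] q [0.15 0.43 1.86 0.02 0.84 0.38]
side lip px 36 case y med 110.3 pct10/90 [108.8 111.8] x [-64. -37.] z 150.9
t 5.52 case [ -0.7 122.1] z 138.9 Fcase -0.28 -0.74 0.01 w 0.5
tool z in case deg -0.2  x axis [ 0.011  0.014 -1.   ] q [0.15 0.43 1.86 0.02 0.84 0.38]
```

Call:
send_rows:
  rows:
    - [0, -1.5, 0, 0]
    - [0, -1.5, 0, 0]
    - [0, -1.5, 0, 0]
    - [0, -1, 0, 0]

```text
t: 5.85
ee_pos: [542.8, 91.9, 138.9]
orientation: [0.197, 1.554, -0.174]
ft_force: [-0.2, 1.0, 0.8]
width: 0.5
```

Call:
send_rows:
  rows:
    - [0, -1, 0, 0]
    - [0, -1, 0, 0]

```text
t: 6.02
ee_pos: [542.4, 89.9, 138.9]
orientation: [0.198, 1.554, -0.174]
ft_force: [0.0, 3.6, 0.5]
width: 0.7
```

```bash
python3 -c "
from h import *
rep()"
```

```text
t 6.02 case [ -0.6 114.2] z 138.9 Fcase -0.79 3.49 0.49 w 0.7
tool z in case deg -0.2  x axis [ 0.011  0.014 -1.   ] q [0.14 0.42 1.87 0.02 0.84 0.36]
```

Call:
send_rows:
  rows:
    - [0, -1, 0, 0]

```text
t: 6.1
ee_pos: [542.3, 89.5, 138.9]
orientation: [0.199, 1.553, -0.173]
ft_force: [0.0, 7.2, -0.7]
width: 0.4
```

Call:
send_rows:
  rows:
    - [0, -1, 0, 0]

```text
t: 6.18
ee_pos: [542.2, 89.2, 138.9]
orientation: [0.2, 1.553, -0.172]
ft_force: [0.2, 6.0, -1.1]
width: 0.5
```

Call:
send_rows:
  rows:
    - [0, -1, 0, 0]

```text
t: 6.27
ee_pos: [542.2, 89.1, 139.0]
orientation: [0.202, 1.553, -0.171]
ft_force: [-0.2, 5.8, 0.1]
width: 0.5
```

```bash
python3 -c "
from h import *
rep();lip('side',70,170,xr=(-66,-35));rep()"
```

```text
t 6.27 case [ -0.6 113.3] z 139.0 Fcase -1.55 5.62 0.1 w 0.5
tool z in case deg -0.3  x axis [ 0.012  0.018 -1.   ] q [0.13 0.42 1.87 0.02 0.84 0.36]
side lip px 36 case y med 101.4 pct10/90 [ 99.8 102.7] x [-65. -39.] z 149.5
t 6.32 case [ -0.5 113.2] z 139.0 Fcase -0.0 5.88 0.39 w 0.7
tool z in case deg -0.3  x axis [ 0.012  0.018 -1.   ] q [0.13 0.42 1.87 0.02 0.84 0.36]
```

Call:
send_rows:
  rows:
    - [0, -1.3, 0, 0]

```text
t: 6.4
ee_pos: [542.1, 88.6, 139.0]
orientation: [0.203, 1.552, -0.17]
ft_force: [0.7, 5.4, -0.1]
width: 0.3
```

Call:
send_rows:
  rows:
    - [0, -1.3, 0, 0]

```text
t: 6.48
ee_pos: [541.9, 88.1, 139.0]
orientation: [0.204, 1.552, -0.169]
ft_force: [-0.2, 5.4, -0.2]
width: 0.6
```

Call:
send_rows:
  rows:
    - [0, -1.5, 0, 0]

```text
t: 6.57
ee_pos: [541.8, 87.3, 139.0]
orientation: [0.205, 1.551, -0.169]
ft_force: [-0.0, 4.7, 0.9]
width: 0.5
```

```bash
python3 -c "
from h import *
rep();lip('side',70,170,xr=(-66,-35));rep()"
```

```text
t 6.57 case [ -0.5 111.5] z 139.0 Fcase -1.1 4.62 0.86 w 0.5
tool z in case deg -0.3  x axis [ 0.014  0.021 -1.   ] q [0.13 0.42 1.87 0.03 0.83 0.35]
side lip px 39 case y med 99.4 pct10/90 [ 96.7 100.5] x [-64. -36.] z 149.6
t 6.62 case [ -0.5 111.3] z 139.0 Fcase -0.29 4.71 0.02 w 0.4
tool z in case deg -0.3  x axis [ 0.014  0.021 -1.   ] q [0.13 0.42 1.87 0.03 0.83 0.35]
```

Call:
send_rows:
  rows:
    - [0, -1.3, 0, 0]

```text
t: 6.7
ee_pos: [541.5, 86.2, 139.0]
orientation: [0.205, 1.551, -0.168]
ft_force: [1.4, 3.9, 1.6]
width: 0.4
```

Call:
send_rows:
  rows:
    - [0, -1.3, 0, 0]

```text
t: 6.78
ee_pos: [541.2, 85.1, 139.0]
orientation: [0.205, 1.551, -0.168]
ft_force: [-0.3, 3.2, 1.4]
width: 0.6
```

```bash
python3 -c "
from h import *
rep();lip('side',70,170,xr=(-66,-35));rep()"
```

```text
t 6.78 case [ -0.6 109.2] z 139.0 Fcase -1.0 3.01 1.35 w 0.6
tool z in case deg -0.3  x axis [ 0.014  0.022 -1.   ] q [0.12 0.42 1.87 0.03 0.83 0.34]
side lip px 36 case y med 97.1 pct10/90 [95.6 98.6] x [-64. -39.] z 149.0
t 6.83 case [ -0.6 108.9] z 139.0 Fcase -0.76 2.46 0.59 w 0.4
tool z in case deg -0.3  x axis [ 0.014  0.022 -1.   ] q [0.12 0.42 1.87 0.03 0.83 0.34]
```

One row at a time across the crest.

Call:
send_rows:
  rows:
    - [0, -1, 0, 0]

```text
t: 6.92
ee_pos: [540.9, 83.7, 139.0]
orientation: [0.204, 1.551, -0.168]
ft_force: [0.9, 2.2, 0.6]
width: 0.3
```

```bash
python3 -c "
from h import *
rep();lip('side',70,170,xr=(-66,-35))"
```

```text
t 6.92 case [ -0.5 107.7] z 139.0 Fcase 0.33 2.33 0.59 w 0.3
tool z in case deg -0.3  x axis [ 0.014  0.021 -1.   ] q [0.12 0.42 1.87 0.03 0.83 0.34]
side lip px 42 case y med 96.1 pct10/90 [93.5 97.2] x [-65. -36.] z 150.9
```

Call:
send_rows:
  rows:
    - [0, -0.8, 0, 0]

```text
t: 7.05
ee_pos: [540.6, 82.3, 138.9]
orientation: [0.204, 1.551, -0.169]
ft_force: [-0.5, 1.4, 0.2]
width: 0.1
```

```bash
python3 -c "
from h import *
rep();lip('side',70,170,xr=(-66,-35));rep()"
```

```text
t 7.05 case [ -0.5 106.3] z 138.9 Fcase -0.79 1.25 0.19 w 0.1
tool z in case deg -0.3  x axis [ 0.014  0.021 -1.   ] q [0.12 0.42 1.87 0.03 0.83 0.34]
side lip px 40 case y med 94.4 pct10/90 [91.6 95.6] x [-65. -39.] z 150.6
t 7.1 case [ -0.6 106. ] z 138.9 Fcase 0.31 -0.27 0.01 w 0.5
tool z in case deg -0.3  x axis [ 0.014  0.021 -1.   ] q [0.12 0.42 1.87 0.03 0.83 0.34]
```

Call:
send_rows:
  rows:
    - [0, -0.7, 0, 0]

```text
t: 7.18
ee_pos: [540.2, 81.0, 138.8]
orientation: [0.203, 1.552, -0.169]
ft_force: [-0.1, -0.1, -0.1]
width: 0.0
```

```bash
python3 -c "
from h import *
rep();lip('side',70,170,xr=(-66,-35));rep()"
```

```text
t 7.18 case [ -0.6 105. ] z 138.8 Fcase -0.1 -0.09 -0.13 w 0.0
tool z in case deg -0.3  x axis [ 0.013  0.02  -1.   ] q [0.12 0.42 1.88 0.02 0.83 0.34]
side lip px 41 case y med 92.9 pct10/90 [90.9 94. ] x [-65. -36.] z 149.3
t 7.23 case [ -0.7 104.8] z 138.7 Fcase 0.33 0.68 -0.11 w 0.2
tool z in case deg -0.3  x axis [ 0.013  0.02  -1.   ] q [0.12 0.42 1.88 0.02 0.83 0.34]
```

Call:
send_rows:
  rows:
    - [0, -0.7, 0, 0]

```text
t: 7.32
ee_pos: [539.8, 79.8, 138.6]
orientation: [0.203, 1.552, -0.17]
ft_force: [-0.2, -0.3, -0.8]
width: 0.5
```

```bash
python3 -c "
from h import *
rep();lip('side',70,170,xr=(-66,-35));rep()"
```

```text
t 7.32 case [ -0.7 103.8] z 138.6 Fcase -0.15 -0.33 -0.78 w 0.5
tool z in case deg -0.3  x axis [ 0.013  0.02  -1.   ] q [0.11 0.42 1.88 0.02 0.83 0.34]
side lip px 39 case y med 89.6 pct10/90 [86.8 90.6] x [-65. -38.] z 151.0
t 7.37 case [ -0.8 103.6] z 138.5 Fcase -0.12 0.7 0.92 w 0.3
tool z in case deg -0.3  x axis [ 0.013  0.02  -1.   ] q [0.11 0.42 1.88 0.02 0.83 0.34]
```

The lip jumped ahead of the finger: its face is at 89.6 (a centred cover gives 90) and there is now a gap. I'll back off and check.

Call:
send_rows:
  rows:
    - [0, 6, 0, 0]
    - [0, 12, 0, 0]
    - [0, 15, 0, 0]
    - [-10, 5, 0, 0]
    - [-20, 0, 0, 0]
    - [-30, 0, 0, 0]
    - [-30, 0, 0, 0]

```text
t: 7.95
ee_pos: [544.3, 119.1, 227.2]
orientation: [0.199, 1.566, -0.173]
ft_force: [0.3, -0.0, 0.3]
width: 0.6
```

```bash
python3 -c "
from h import *
rep();lip('side',70,130,save='pics/side3.png');lip('side',70,130,xr=(-66,-35));lip('top',70,130,save='pics/top3.png')"
```

```text
t 7.95 case [ -5.4 143. ] z 227.2 Fcase 0.31 0.05 0.26 w 0.6
tool z in case deg -0.2  x axis [-0.001  0.017 -1.   ] q [0.18 0.32 1.78 0.02 1.04 0.41]
side lip px 130 case y med 89.3 pct10/90 [87.3 90.8] x [-62.  43.] z 150.1
side lip px 38 case y med 89.1 pct10/90 [86.9 90.2] x [-64. -36.] z 150.2
top lip px 14 case y med 86.5 pct10/90 [84.9 88.1] x [18. 61.] z 154.3
```

View pics/side3.png

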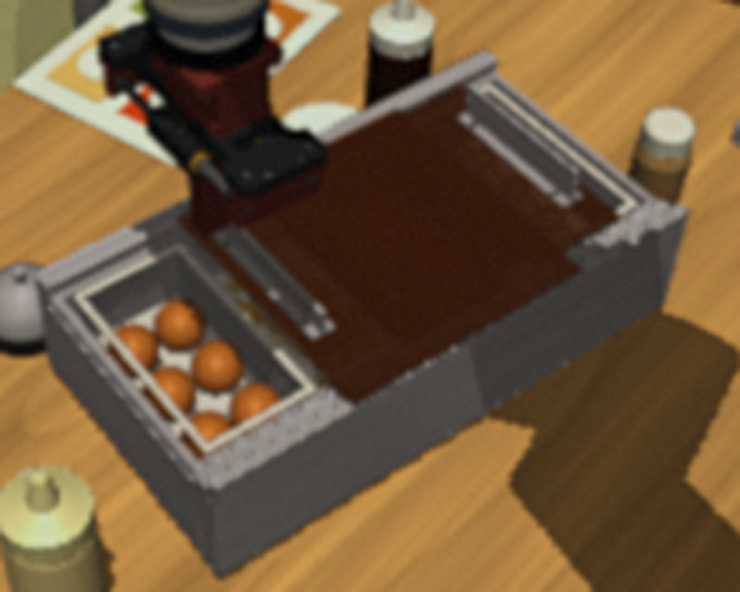

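Left cover: the lip face is at 89.1 and one pan is uncovered (edge at about (320,390) in the crop), so it has snapped into the notch. Next is the right cover.

Call:
send_rows:
  rows:
    - [0, -30, 1, 0]
    - [0, -36, 1, 0]
    - [0, -36, 1, 0]
    - [0, -36, 0, 0]
    - [0, -36, 0, 0]
    - [0, -36, 0, 0]
    - [0, -36, 0, 0]
    - [0, -20, 0, 0]
    - [0, 0, 0, 0]

```text
t: 8.85
ee_pos: [481.9, -145.4, 218.4]
orientation: [0.195, 1.567, -0.163]
ft_force: [-0.3, 0.2, -0.8]
width: 0.7
```

```bash
python3 -c "
from h import *
rep();lip('side',70,130);lip('top',70,130);lip('side',-220,-150);print(plan(-2,-137,138))"
```

```text
t 8.85 case [  -5.1 -128.8] z 218.4 Fcase -0.33 0.08 -0.76 w 0.7
tool z in case deg 0.3  x axis [-0.002  0.02  -1.   ] q [-0.33  0.25  1.89  0.02  1.   -0.11]
side lip px 150 case y med 89.4 pct10/90 [87.  90.8] x [-63.  56.] z 150.5
top lip px 91 case y med 86.3 pct10/90 [84.7 88.2] x [-60.  55.] z 152.5
side lip px 162 case y med -160.2 pct10/90 [-162.3 -157.9] x [-61.  58.] z 149.0
[ 80.4 -13.3   3.2]
```

Call:
send_rows:
  rows:
    - [5, -7, 2, 0]
    - [15, -4, 1, 0]
    - [20, 0, 0, 0]
    - [20, 0, 0, 0]
    - [12, 0, 0, 0]
    - [5, 0, 0, 0]
    - [0, 0, 0, 0]

```text
t: 9.58
ee_pos: [487.2, -145.3, 137.2]
orientation: [0.183, 1.565, -0.15]
ft_force: [-0.3, -0.1, 0.5]
width: 0.7
```

```bash
python3 -c "
from h import *
rep();lip('side',-220,-150,save='pics/side4.png');print(plan(-2,-144,137))"
```

```text
t 9.58 case [-1.000e-01 -1.274e+02] z 137.2 Fcase -0.24 -0.12 0.51 w 0.7
tool z in case deg 1.2  x axis [ 0.001  0.021 -1.   ] q [-0.33  0.38  1.94  0.03  0.82 -0.13]
side lip px 86 case y med -160.0 pct10/90 [-161.8 -158.1] x [-63.  10.] z 147.3
[  0.3 -16.5  -2.5]
```

View pics/side4.png

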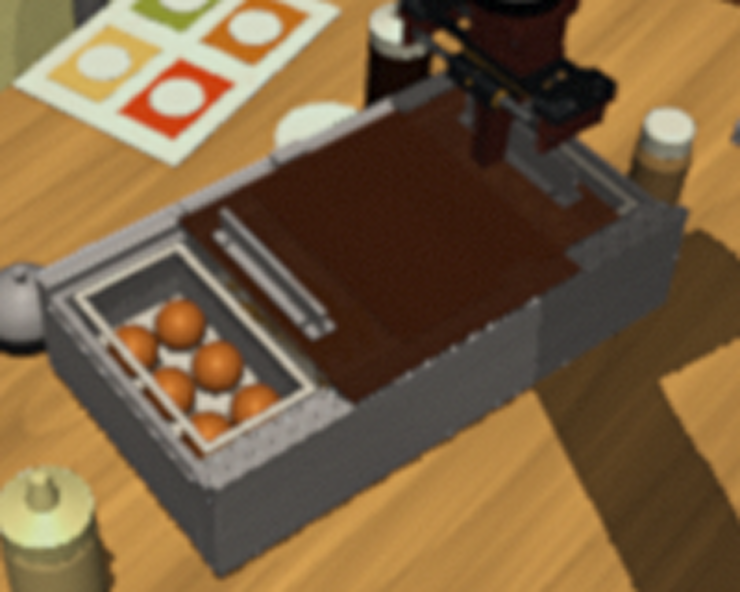

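The fingertip (crop (490,155)) hangs just left of the right lip and clear of both covers. I'll approach now.

Call:
send_rows:
  rows:
    - [0, -5, -1, 0.02]
    - [0, -5, -1, 0]
    - [0, -4, 0, 0]
    - [0, -3, 0, 0]
    - [0, -2, 0, 0]
    - [0, -2, 0, 0]

```text
t: 10.13
ee_pos: [482.4, -167.2, 140.5]
orientation: [0.198, 1.558, -0.167]
ft_force: [-1.0, 1.5, -0.8]
width: 0.4
```

Call:
send_rows:
  rows:
    - [0, -2.5, 0, 0]
    - [0, -2.5, 0, 0]
    - [0, -2.5, 0, 0]
    - [0, -2.5, 0, 0]

```text
t: 10.47
ee_pos: [479.9, -177.9, 140.7]
orientation: [0.199, 1.558, -0.167]
ft_force: [-0.2, 0.4, 1.6]
width: 0.2
```

```bash
python3 -c "
from h import *
rep();lip('side',-220,-150)"
```

```text
t 10.47 case [   0.4 -160.9] z 140.7 Fcase -0.25 0.32 1.64 w 0.2
tool z in case deg -0.0  x axis [ 0.008  0.02  -1.   ] q [-0.39  0.38  1.94  0.03  0.83 -0.18]
side lip px 139 case y med -172.0 pct10/90 [-174.7 -156.6] x [-61.  59.] z 149.5
```

Call:
send_rows:
  rows:
    - [0.5, -2, 0, 0]
    - [0.5, -2, 0, 0]
    - [0.5, -2, 0, 0]
    - [0.5, -1.5, 0, 0]
    - [0, -1.3, 0, 0]

```text
t: 10.93
ee_pos: [478.1, -187.3, 138.6]
orientation: [0.2, 1.557, -0.167]
ft_force: [1.2, 7.1, 1.3]
width: 0.7
```

Call:
send_rows:
  rows:
    - [0, -1.4, 0, 0]
    - [0, -1.4, 0, 0]
    - [0, -1.4, 0, 0]

```text
t: 11.18
ee_pos: [477.5, -189.8, 138.7]
orientation: [0.203, 1.557, -0.165]
ft_force: [1.7, 4.0, 2.5]
width: 0.5
```

```bash
python3 -c "
from h import *
rep();lip('side',-220,-166)"
```

```text
t 11.18 case [   0.8 -173. ] z 138.7 Fcase 0.69 4.32 2.47 w 0.5
tool z in case deg -0.1  x axis [ 0.009  0.023 -1.   ] q [-0.42  0.38  1.93  0.03  0.83 -0.21]
side lip px 120 case y med -184.3 pct10/90 [-187.5 -177.6] x [-61.  60.] z 150.1
```

Call:
send_rows:
  rows:
    - [0, -1.3, 0, 0]
    - [0, -1.2, 0, 0]
    - [0, -1, 0, 0]

```text
t: 11.48
ee_pos: [476.7, -193.6, 138.6]
orientation: [0.202, 1.557, -0.165]
ft_force: [0.2, 1.0, 1.5]
width: 0.7
```

```bash
python3 -c "
from h import *
rep();lip('side',-220,-173)"
```

```text
t 11.48 case [   0.9 -176.9] z 138.6 Fcase -0.04 1.02 1.48 w 0.7
tool z in case deg -0.1  x axis [ 0.009  0.023 -1.   ] q [-0.42  0.38  1.93  0.03  0.83 -0.21]
side lip px 128 case y med -188.0 pct10/90 [-190.8 -185. ] x [-60.  60.] z 149.9
```

Call:
send_rows:
  rows:
    - [0, -1, 0, 0]
    - [0, -1, 0, 0]

```text
t: 11.7
ee_pos: [476.0, -196.5, 138.4]
orientation: [0.201, 1.557, -0.165]
ft_force: [1.6, 0.7, -0.9]
width: 0.7
```

```bash
python3 -c "
from h import *
rep();lip('side',-220,-173)"
```

```text
t 11.7 case [   0.8 -179.8] z 138.4 Fcase 1.44 1.08 -0.86 w 0.7
tool z in case deg -0.1  x axis [ 0.009  0.022 -1.   ] q [-0.43  0.39  1.93  0.03  0.83 -0.22]
side lip px 134 case y med -193.8 pct10/90 [-196.5 -187.6] x [-63.  58.] z 149.8
```

It snapped to -193.8 (shut expected at about -194). I'll give a gentle press to confirm the end stop.

Call:
send_rows:
  rows:
    - [0, -1, 0, 0]
    - [0, -0.8, 0, 0]
    - [0, -0.8, 0, 0]

```text
t: 12.0
ee_pos: [475.2, -199.3, 138.1]
orientation: [0.202, 1.557, -0.166]
ft_force: [2.9, 8.5, 1.6]
width: 0.7
```

Call:
send_rows:
  rows:
    - [0, -0.8, 0, 0]
    - [0, -0.8, 0, 0]

```text
t: 12.17
ee_pos: [475.2, -199.2, 138.2]
orientation: [0.206, 1.557, -0.164]
ft_force: [1.5, 5.7, 1.5]
width: 0.4
```

```bash
python3 -c "
from h import *
rep();lip('side',-220,-176)"
```

```text
t 12.17 case [   0.7 -182.7] z 138.2 Fcase 0.13 5.93 1.49 w 0.4
tool z in case deg -0.2  x axis [ 0.009  0.026 -1.   ] q [-0.44  0.39  1.93  0.04  0.83 -0.23]
side lip px 133 case y med -194.5 pct10/90 [-197.  -190.2] x [-61.  58.] z 149.1
```

It stops hard where expected (TCP -182.7). Retreating: back, up, then clear of the case to check.

Call:
send_rows:
  rows:
    - [0, 5, 0, 0]
    - [0, 8, 0, 0]
    - [0, 5, 0, 0]
    - [-10, 0, 0, 0]
    - [-25, 0, 0, 0]
    - [-35, 0, 0, 0]
    - [-35, 0, 0, 0]
    - [0, 0, 0, 0]

```text
t: 12.88
ee_pos: [477.3, -181.5, 247.9]
orientation: [0.205, 1.563, -0.162]
ft_force: [1.3, -1.1, 0.1]
width: 0.8
```

Call:
send_rows:
  rows:
    - [0, -30, -5, 0]
    - [0, -38, -10, 0]
    - [0, -38, -10, 0]
    - [0, -38, -10, 0]
    - [0, -38, -10, 0]
    - [0, -38, -10, 0]
    - [0, -38, -10, 0]
    - [0, -38, -10, 0]
    - [0, -38, -10, 0]
    - [0, -10, 0, 0]

```text
t: 13.72
ee_pos: [312.7, -509.0, 249.0]
orientation: [0.187, 1.551, -0.16]
ft_force: [-0.3, -0.1, -0.0]
width: 0.4
```

Call:
send_rows:
  rows:
    - [0, 0, 0, 0]
    - [0, 0, 0, 0]
    - [0, 0, 0, 0]
    - [0, 0, 0, 0]

```text
t: 14.05
ee_pos: [312.3, -508.8, 249.1]
orientation: [0.191, 1.551, -0.162]
ft_force: [-0.8, 0.3, 0.1]
width: 0.0
```

```bash
python3 - <<'E'
from h import *
from workcell import ctrl
rep()
for n in("side","top"):
    lip(n,70,130,save=f"pics/{n}5.png");lip(n,-220,-150)
    a=dict(np.load(f"{n}0.npz"))["img"].astype(int); b=ctrl.get_image(n)["img"]
    cv2.imwrite(f"pics/{n}6.png",b[:,:,::-1])
E
```

```text
t 14.05 case [ -86.4 -521.4] z 249.1 Fcase -0.82 0.11 0.15 w 0.0
tool z in case deg 0.4  x axis [ 0.014  0.017 -1.   ] q [-1.05  0.36  1.67  0.02  1.13 -0.84]
side lip px 143 case y med 89.4 pct10/90 [87.4 90.7] x [-61.  55.] z 150.2
side lip px 158 case y med -194.5 pct10/90 [-196.7 -192.4] x [-60.  56.] z 148.7
top lip px 92 case y med 86.4 pct10/90 [84.7 88.1] x [-60.  54.] z 152.7
top lip px 129 case y med -195.6 pct10/90 [-197.9 -194.3] x [-59.  55.] z 151.5
```

View pics/top5.png

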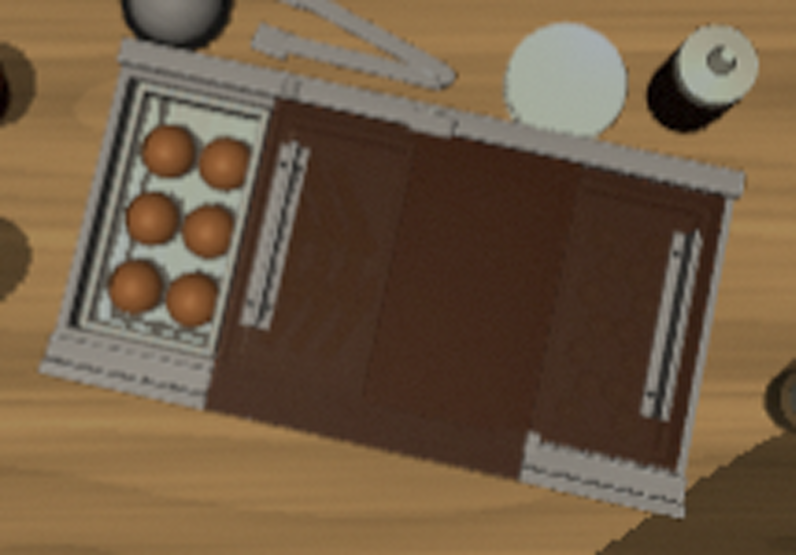

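View pics/side6.png

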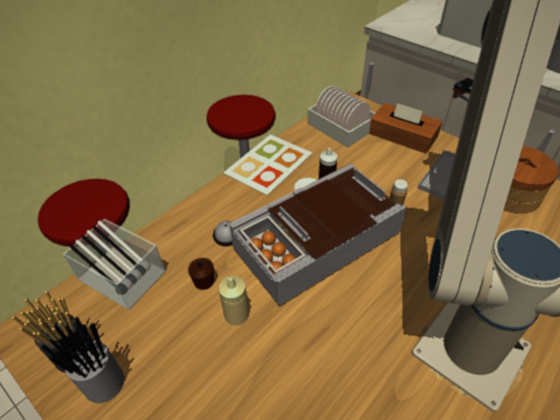

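View pics/top6.png

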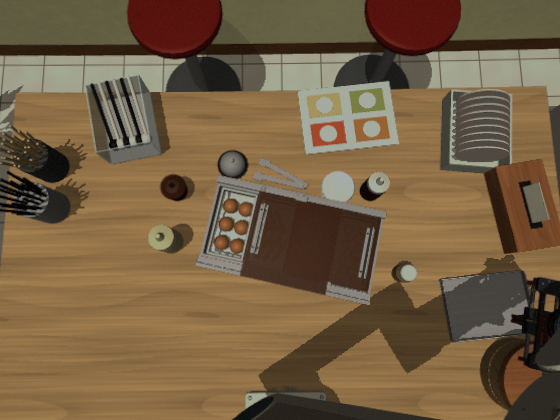

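The pictures show only the left pan open, with the left lip at (259,228). The right cover is flush at the right end, with its lip at (366,253). All bystanders are at their first pixel positions and the hand is well clear, so I'm handing in.

```bash
python3 -c "
from workcell import ctrl
print(ctrl.close_job())"
```

```text
the job is handed in; nothing more can be done
None
```

I set both covers for service, left first, by pushing gently on their finger lips with the closed fingertips, and handed the job in at about 14 s of the 67 s. `close_job` gives no verdict, so the results below are from my own checks.

- **Left cover:** I pushed it about 63 mm to the right. The force peaked near 7 N at the near bump, then the cover jumped ahead of the finger, and I stopped there. The last pictures put the middle of its lip at about case y = 87 mm; the notch is at 88 mm. Only the left end pan is uncovered.
- **Right cover:** I pushed it about 34 mm to the right. It snapped over its bump, and a light press then met a hard stop; forces stayed under about 9 N. The last pictures put its lip at about -196 mm, which is fully shut.
- **Everything else:** the loose items look unmoved when I compare the first and last pictures by eye. The hand ended about 250 mm above the counter, away from the case and touching nothing.

No check failed. The two cameras differ by 1 mm or less on the lip positions (taking the side camera's reading as the strip's face), within the 2 mm calibration.

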